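# Lock the slide and hold the spring probe on the ringed spot

### The job

Lock the carriage where it stands by turning its black clamp knob clockwise until it stops. Then take the spring probe out of its wooden holder and hold its tip inside the ring marked on the sloping plate, square to the plate's face, pressing gently so that the sprung tip is about half pushed in, not bottomed. Finish while still holding the probe there, and leave the carriage and the other things on the bench where they are.

Things in the scene. Friction and masses are not known exactly. Their poses are not given: they have to be found in the camera images.
- clamp (a joint): black clamp knob of the slide, turning about a vertical axis: 0 = fully loose, grows as it turns CLOCKWISE seen from above, 1.4 = its stop, fully tight (locked above 1.15); starts at 0 to 0.25. Stays where it is left. Turning takes up to about 0.15 N m
- clamp_grip (a point): point on the knob's axis at the height to grip it, 93 mm above the bench. The knob is an upright bar 42 mm long, 14 mm thick, 32 mm high (its top is 7 mm above this point) on a 44 mm disc; pinch it across its 14 mm. x axis: along the bar (turns with the knob); z up
- spot (a point): centre of the scribed dark ring (21 mm outside, about 17 mm inside, with a small centre dot) on the bare aluminium plate; z axis: the plate's outward normal, 20 degrees from vertical, leaning toward the fixture's -x side; x axis: up the slope. The plate is 90 x 72 x 12 mm; the spot lies off its centre (12 mm up-slope, 10 mm to its +y side), about 81 mm above the bench; the plate's top edge is about 93 mm above the bench
- carriage (a joint): position of the steel carriage that bears the plate, along the fixture's +x: 0 = near end, 0.05 = far end, m. While the clamp is loose it slides away at about 1 N
- fixture: grey base plate of the slide, 200 x 230 x 12 mm, fixed to the bench; origin on the bench (plate centre lies 10 mm to +y of it); x along the slide, away from the plate's low edge; the clamp knob stands 80 mm to +y of the origin, on a bracket; the carriage runs 40 mm to -y of it; z up
- probe: spring probe 122 mm long, 0.1 to 0.16 kg, all round: origin at the end of the free sprung tip, z along its axis from the tip to the grip. From the tip up: 6 mm round steel tip projecting 10 mm, 18 mm steel sleeve to 54 mm, 34 mm collar from 54 to 60 mm, black round grip of 26 mm diameter from 60 to 122 mm. It stands upright in the holder, collar on the holder's top, origin 6 mm above the bench
- probe_tip (a point): the very end of the probe's sprung tip; moves with it
- plunger (a joint): how far the sprung tip is pushed in: 0 = out, 0.009 m = bottomed. Spring: 1 N at the first touch, rising 0.5 N per mm at the bottom (5.5 N); half in is about 3 N
- holder: fixed wooden block 70 x 70 x 60 mm with a 23 mm through hole in which the probe stands; origin in the middle of its underside
- jar: bystander: round jar with black lid, 55 mm wide, 46 mm high, origin under its centre; leave it
- felt: bystander: felt wheel standing on its face, 43 mm wide, pin up to 50 mm high, origin under its centre; leave it
- file: bystander: flat file with wooden handle, 245 mm long along its y, 23 mm thick; leave it
- driver: bystander: screwdriver with red handle, 170 mm long along its y, 24 mm thick; leave it
- stone: bystander: grey stone stick 14 x 120 x 11 mm, long along its y; leave it
- needle: bystander: needle file with red grip, 150 mm long along its y, 10 mm thick; leave it
There are look-alikes about, which are no part of the job. There is more than one size of the probe; the job needs the largest.

How it is judged (in metres and radians):
On the way, in this order (a step that is already met when the one before it is completed fails the run):
1. the clamp knob is turned clockwise to its stop and the carriage is where it stood (value of joint clamp above 1.15 rad and distance of spot from where it was at the start of the episode below 0.008 m), for 0.2 s.
2. the probe is lifted clear of its holder in the fingers (height (world z) of probe above 0.07 m and contact force between the fingers and probe above 2 N), for 0.2 s.
At the end, for the whole second after the job is handed in: Knob above 1.15 rad; plate within 8 mm of its start; tip within 8 mm of the ring's centre; probe within 9 degrees of the face's normal; tip pushed in 1.5 to 8.3 mm; force on the plate 0.8 to 10 N; probe still gripped by the fingers and still (all of step 1 and distance between probe_tip and spot below 0.008 m and angle between the z axis of probe and the z axis of spot, either way round below 0.16 rad and value of joint plunger between 0.0015 and 0.0083 m and contact force between plunger and carriage above 0.8 N and contact force between probe and carriage below 10 N and contact force between the fingers and probe above 2 N and linear speed of probe below 0.02 m/s); the arm keeps its last pose, push and grip.
It fails at once if the probe is pressed hard on the fixture (over 20 N) (contact force between probe and fixture above 20 N).
It fails at once if a bystander (jar, felt wheel, file, driver, stone stick, needle file) is moved more than 30 mm (distance of any of jar, felt, file, driver, stone, needle from where it was at the start of the episode above 0.03 m).
It also fails if it takes over 45 s, if anything falls off the work surface, if the arm or the gripper's body presses on something with over 40 N, if the wrist force passes 120 N, or if a joint passes its speed limit or range.

### The arm

A 7-joint arm with a two-finger parallel gripper is mounted at the origin on a cart in front of the work surface, level with it; the furniture and walls round the work are solid. World frame = base frame: x ahead of the robot, y to its left, z up, the work surface at z = 0. Lengths are in mm, angles in rad, forces in N, time in s.
With the tool pointing down it reaches from about 400 to 875 mm from the base axis. Payload 4.4 kg.
Tool frame: the origin (TCP) lies on the centre line of the jaws, within the pads' length; the fingertips stand 25 mm ahead of it and the grasp point (between the pads) lies 6 mm ahead of it (ctrl.finger_overhang is the distance from the TCP to the fingertips, in mm); z points along the fingers, y is the line along which they close (so a half turn about z gives the same grasp; the last joint's range is limited). The gripper opens to 85 mm and grips with 20 to 120 N. Pads are 22 mm wide; open, the fingers measure 114 mm over their backs; the gripper's body (76 mm by 85 mm) begins 54 mm behind the grasp point. The pads swing forward as they close: fully open they stand 13 mm farther back than shut.
Start: joints at [-1.208, 0.628, 0.038, 1.517, -0.027, 0.996, -0.02], TCP at [270.236, 591.177, 256.313] pointing down, gripper open.
Joint ranges: [-3.06, 3.06], [-0.37, 2.12], [-1.25, 1.32], [0.18, 2.47], [-1.1, 4.24], [0.23, 1.98], [-2.94, 2.94]. Speed limits (rad/s): [2.57, 2.57, 3.14, 3.14, 3.14, 3.14, 3.14].

### API

Orientations are given as [roll, pitch, yaw] about the fixed x, y, z axes, in that order (R = Rz(yaw) Ry(pitch) Rx(roll)).
In Python, from cell import ctrl gives the robot as it stands. The module is installed in compiled form; this text tells all that it offers.
- The arm moves only by the tool play_rows, never from a script. Its argument "targets" is a list of rows, each a list of 5 numbers: the closure, from 0 (fully open) to 1 (shut), then the shift along the tool's x, y, z in cm, then the turn about the tool's z in degrees. In form: [[gripper, dx, dy, dz, spin], ...]. A call has 1 to 10 rows; each row is the pose to reach, as a shift and turn from the pose commanded when the call began, along the tool's axes at that moment; what a row does not reach only later rows make up. A row lasts 1/10 s, in which the tool goes at most 50 mm and 8.59 degrees, less where a joint would pass 70% of its speed; a pose out of reach is approached as far as the arm can. A call with a gripper value outside its range is refused whole. The fingers move at their own pace and stop on an object; the grip force is fixed at half the most. Time passes only in rows, so rows that repeat a pose let the fingers close. It gives the time, the measured TCP pose, the force, the opening and the grip force at its end, in the units of the state.
- ctrl.read_state(): the state, without advancing time (a new reading comes with each control period).
- ctrl.get_image(name): name is "side" or "top" or "wrist"; returns (picture, depth): 420x560x3 uint8, red, green, blue; 420x560 float32, mm along the optical axis (not along the pixel's ray), 0 where there is no reading.
- ctrl.calibration(name): a dict with "vfov" (degrees; the focal length in pixels is half the picture's height over the tangent of half this angle, whatever the lens; pixels are square), "cx", "cy" (the principal point, pixels), "extrinsics" (4x4, takes a point from camera to world coordinates); the wrist camera has in their place "mount" (4x4, takes a point from camera to tool coordinates, whose origin is the TCP and whose axes are the flange's). Camera axes: x right, y down, z forward; pixel columns grow to the right and rows downward; lengths in mm; the calibration is good to about 2 mm. A picture is of the moment at which its call begins: read the wrist's pose just before it. calibration takes no time and is no camera call.
- ctrl.finish_job(): hands the job in; it is judged then, once.
Trained networks look in the newest picture that a camera, given by its name, has taken for a name from the list of things; names that differ only in an ending like _2 or _b are one class to them, and where a whole thing is asked for, a point or a joint stands for the part that bears it (a point fixed in the world has none). Each returns a list of dicts, best first, with "confidence" (0 to 1); they miss things now and then, are a little off and sometimes report something else, mostly with a low value. They report only what shows in the picture. A call takes as long as a camera call. They do not tell look-alikes from the thing itself.
- ctrl.search_frame(camera, name): "bbox" ([left, top, right, bottom] in pixels, round what is visible of it).
- ctrl.trace(camera, name): "pixels" (420x560 bool, what is visible of it) and "bbox" ([left, top, right, bottom] in pixels, round what is visible of it).
The state is a dict: "clock": time; "qpos": joint angles; "qd": joint speeds; "tau": joint torques, N m; "eef_pos": TCP position; "tool_rot": TCP orientation; "force": force on the tool from outside, world axes, zero at the start; "torque": the same for the moment, N m; "width": finger opening in mm; "gripper_force": force on a finger pad.
Only numpy, scipy, OpenCV 4.12 (cv2) and the standard library are available. Lean on these libraries where they do the work, as an engineer would, in place of code of your own. Each camera call takes 0.05 s, during which the arm holds its last target. There are 200 camera calls.

## Working session

There is one attempt and no reset: what is moved stays moved. The work goes in short steps, Python scripts to look and compute and a tool call to move; the robot and the scene stay as the last step left them, time stands still between calls to the robot, and variables do not carry over. Pictures are saved under pics/ and viewed, at most 10 in all, crops included, and the job is handed in when it is done.

Besides the shell and the picture viewer there is one more tool, called after "Call:" as name([rows], argument=value, ...), one row to a line, values as JSON. play_rows: Moves the arm, as the interface text tells. Its arguments: {"type":"object","properties":{"targets":{"type":"array"}},"required":["targets"]}

```bash
mkdir -p pics; cat > h.py <<'E'
import numpy as np,cv2
from cell import ctrl
def K(n):
    c=ctrl.calibration(n); return 210/np.tan(np.radians(c['vfov']/2)),c['cx'],c['cy']
def cloud(n,dep,T):
    f,cx,cy=K(n); v,u=np.mgrid[:420,:560]
    P=np.stack([(u-cx)/f*dep,(v-cy)/f*dep,dep],-1)
    return P@T[:3,:3].T+T[:3,3]
E
python3 - <<'E'
from h import *
out=[]
for n in['top','side']:
    p,d=ctrl.get_image(n); np.savez(n,p=p,d=d)
    cv2.imwrite(f'pics/{n}.png',cv2.resize(p[:,:,::-1],(800,600)))
    c=ctrl.calibration(n);print(n,c['vfov'],c['extrinsics'].round(2).tolist() if hasattr(c['extrinsics'],'round') else c['extrinsics'])
    for t in['probe','holder','clamp','fixture','spot','carriage','jar','felt']:
        print(t,[( [int(x) for x in r['bbox']],round(r['confidence'],2)) for r in ctrl.search_frame(n,t)])
print(ctrl.read_state())
E
```

```text
top 43.39345934340558 [[-0.01, -0.98, 0.17, 235.48], [-1.0, 0.01, -0.0, 14.84], [0.0, -0.17, -0.98, 1625.86], [0.0, 0.0, 0.0, 1.0]]
probe [([313, 238, 324, 247], 0.62), ([376, 230, 388, 238], 0.54)]
holder [([333, 217, 360, 245], 0.89)]
clamp [([189, 174, 209, 190], 0.54)]
fixture [([180, 139, 267, 220], 0.74)]
spot [([201, 154, 256, 205], 0.62), ([188, 171, 207, 191], 0.19)]
carriage [([196, 160, 256, 207], 0.94)]
jar [([280, 233, 300, 254], 0.78)]
felt [([145, 238, 161, 267], 0.61), ([283, 210, 300, 227], 0.54)]
side 44.26922333116932 [[0.98, -0.09, 0.16, 300.48], [-0.18, -0.54, 0.82, -1088.44], [0.01, -0.84, -0.55, 796.13], [0.0, 0.0, 0.0, 1.0]]
probe [([265, 238, 280, 272], 0.73), ([272, 290, 281, 319], 0.65), ([247, 234, 256, 258], 0.5)]
holder [([251, 257, 276, 300], 0.93)]
clamp [([290, 153, 303, 171], 0.48)]
fixture [([264, 153, 341, 222], 0.86)]
spot [([277, 168, 338, 202], 0.92)]
carriage [([277, 166, 336, 205], 0.93)]
jar [([239, 224, 256, 252], 0.64), ([214, 243, 242, 316], 0.29)]
felt [([275, 228, 291, 245], 0.56)]
{'clock': 0.9, 'qpos': array([-1.20778158,  0.62835733,  0.03853785,  1.51740242, -0.02701364,
        0.99630167, -0.0200072 ]), 'qd': array([ 0.00053503,  0.00049487, -0.00145736,  0.00112731,  0.00063116,
        0.00063431,  0.000613  ]), 'tau': array([ 2.43390741e-04, -5.63256025e+01,  1.22576281e+00, -1.93787938e+01,
        1.08708936e-02,  1.65305068e-03, -3.32117288e-06]), 'eef_pos': array([270.26427294, 591.16598794, 256.34101323]), 'tool_rot': array([ 3.14154274e+00, -2.84731889e-05,  2.71270762e+00]), 'force': array([ 0.08074803, -0.41238065,  0.31533896]), 'torque': array([ 0.01053117, -0.02075319,  0.00218236]), 'gripper_force': 0.0, 'width': 85.66715451171576}
```

```bash
python3 - <<'E'
from h import *
t=np.load('top.npz')['p'][120:320,130:396]; s=np.load('side.npz')['p'][140:330,200:390]
cv2.imwrite('pics/tc.png',cv2.resize(t[:,:,::-1],None,fx=3,fy=3,interpolation=cv2.INTER_CUBIC))
cv2.imwrite('pics/sc.png',cv2.resize(s[:,:,::-1],None,fx=3.15,fy=3.15,interpolation=cv2.INTER_CUBIC))
E
```

```text
(no output)
```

View pics/tc.png

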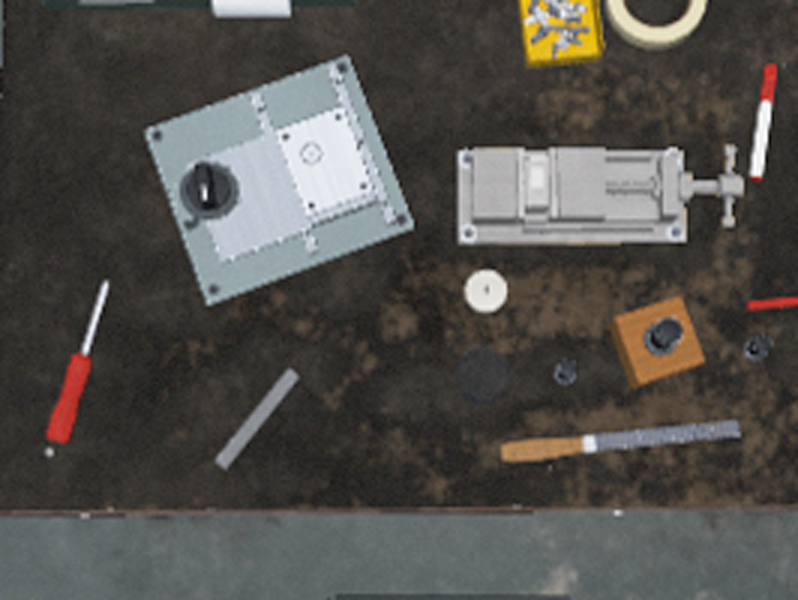

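View pics/sc.png

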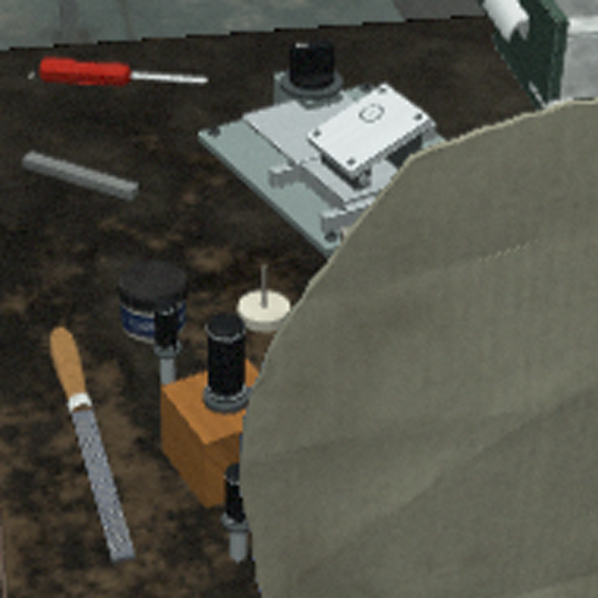

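The top crop shows the fixture at left (corners around crop px (150,132), (345,60), (410,222), (210,300)). The knob is at (207,188) and the ring at (311,153). The side view shows three probes: full-picture bbox (265,238) is the large one standing in the wooden holder, and (272,290) and (247,234) are small ones standing loose. The holder one is the largest and fits the description. Next I'll measure.

```bash
python3 - <<'E'
from h import *
for n in['top','side']:
    z=np.load(n+'.npz'); W=cloud(n,z['d'],np.array(ctrl.calibration(n)['extrinsics']))
    Z=W[...,2]; np.save(n+'W',W)
    def rep(name,box,lo,hi):
        l,t,r,b=box; w=W[t:b,l:r].reshape(-1,3); w=w[(w[:,2]>lo)&(w[:,2]<hi)]
        if len(w): print(n,name,len(w),w.mean(0).round(1),((w.max(0)+w.min(0))/2).round(1),np.ptp(w,axis=0).round(1))
    if n=='top':
        rep('knobtop',(185,165,215,195),92,108); rep('disc',(185,165,215,195),60,85)
        rep('probetop',(340,220,365,245),118,135); rep('holdertop',(330,212,365,250),52,67)
        rep('jar',(275,228,305,258),35,55);rep('felt',(280,205,303,230),15,55)
        rep('small1',(311,236,326,249),30,130);rep('small2',(374,228,390,240),30,130)
        for u,v in[(150,132),(345,60),(410,222),(210,300),(311,153)]:
            i,j=round(v/3+120),round(u/3+130); print((u,v),W[i-1:i+2,j-1:j+2].reshape(-1,3).mean(0).round(1))
        l,t,r,b=222,154,258,195
        w=W[t:b,l:r].reshape(-1,3);w=w[w[:,2]>58];c=w.mean(0);u,s,v=np.linalg.svd(w-c);print('plate',c,v[2],len(w))
    else:
        rep('knobtop',(285,150,308,175),90,108); rep('probetop',(262,235,282,275),118,135); rep('probe',(262,235,282,262),75,125)
E
```

```text
top knobtop 68 [596.8 242.2  99.1] [598.1 242.9  99.3] [43.2 16.8 14.4]
top disc 186 [592.7 241.   66.7] [596.2 243.1  71.5] [56.7 60.5 23. ]
top probetop 66 [ 441.8 -208.6  126.6] [ 442.4 -209.1  126.4] [26.2 25.1 16.5]
top holdertop 427 [ 440.6 -208.    59.8] [ 441.9 -208.8   59.5] [86.8 86.1 14.8]
top jar 258 [410.7 -33.1  44.8] [411.3 -32.6  44.6] [54.7 51.5 18.5]
top felt 29 [497.8 -37.8  18.7] [500.6 -37.5  30.6] [37.5 40.2 31.2]
top small1 49 [ 409.9 -114.3   66.2] [ 411.  -115.6   58.2] [19.9 18.4 56.2]
top small2 57 [ 432.8 -304.8   65.3] [ 433.4 -306.3   61.5] [19.6 18.8 54.8]
(150, 132) [669.4 311.4  13.8]
(345, 60) [747.5 107.1  11. ]
(410, 222) [572.3  38.    7.6]
(210, 300) [491.4 246.2   7.9]
(311, 153) [628.6 136.   80.5]
plate [619.9614417  123.37185973  94.44265529] [ 0.36489396 -0.93068861  0.02590572] 713
side knobtop 62 [595.2 240.3  95.6] [595.1 241.6  96.1] [39.4 20.9 12. ]
side probetop 95 [ 441.3 -211.3  124.8] [ 441.5 -208.3  123.6] [25.1 28.4 10.2]
side probe 202 [ 440.5 -216.   103.8] [ 441.4 -209.8  100.6] [25.3 27.  48.7]
```

Call:
play_rows([
  [0,-44.2,-18.1,0,-25],
  [0,-44.2,-18.1,0,-25],
  [0,-44.2,-18.1,0,-25],
  [0,-44.2,-18.1,0,-25],
  [0,-44.2,-18.1,0,-25],
  [0,-44.2,-18.1,0,-25],
  [0,-44.2,-18.1,0,-25],
  [0,-44.2,-18.1,0,-25],
  [0,-44.2,-18.1,0,-25],
  [0,-44.2,-18.1,0,-25],
])

```text
clock: 1.9
eef_pos: [600.3, 237.3, 256.3]
tool_rot: [-3.139, 0.002, -3.14]
force: [0.4, -0.7, -0.8]
width: 85.3
gripper_force: 0.0
```

Call:
play_rows([
  [0,0,0,0,0],
  [0,0,0,0,0],
])

```text
clock: 2.1
eef_pos: [597.1, 242.3, 256.1]
tool_rot: [3.141, -0.001, -3.136]
force: [-0.2, 1.0, 0.4]
width: 85.8
gripper_force: 0.0
```

```bash
cat >> h.py <<'E'
from scipy.spatial.transform import Rotation as Ro
def wrist(tag):
    s=ctrl.read_state(); p,d=ctrl.get_image('wrist')
    T=np.eye(4);T[:3,:3]=Ro.from_euler('xyz',s['tool_rot']).as_matrix();T[:3,3]=s['eef_pos']
    W=cloud('wrist',d,T@np.array(ctrl.calibration('wrist')['mount']))
    np.savez(tag,p=p,W=W,d=d); cv2.imwrite(f'pics/{tag}.png',p[:,:,::-1])
    return s,p,W
E
python3 - <<'E'
from h import *
s,p,W=wrist('w1'); print(s['clock'],s['eef_pos'],s['tool_rot'],s['qpos'].round(2)); print(ctrl.calibration('wrist'))
for t in['clamp','spot']:print(t,[r['bbox'] for r in ctrl.search_frame('wrist',t)])
m=(W[...,2]>96)&(W[...,2]<106);print(m.sum(),np.median(W[m],0))
r=cv2.minAreaRect(W[m][:,:2].astype(np.float32));print(r)
E
```

```text
2.1 [597.08848842 242.31389362 256.06504723] [ 3.14122699e+00 -6.11451886e-04 -3.13568964e+00] [-0.38  0.62 -0.08  1.53  0.05  0.99  1.1 ]
{'vfov': 69.80061222808308, 'cx': 278.1164471097346, 'cy': 211.04377547893796, 'mount': array([[-9.65594898e-04, -9.47550917e-01, -3.19603391e-01,
         8.22839979e+01],
       [ 9.99999532e-01, -9.32474527e-04, -2.56653576e-04,
        -1.22005405e+00],
       [-5.48296890e-05, -3.19603489e-01,  9.47551374e-01,
        -1.16869400e+02],
       [ 0.00000000e+00,  0.00000000e+00,  0.00000000e+00,
         1.00000000e+00]])}
clamp [[262.7, 169.5, 304.4, 223.5]]
spot [[125.2, 118.8, 306.2, 267.8]]
991 [609.09447622 244.76600618  99.93331041]
((675.7632446289062, 242.00244140625), (223.09939575195312, 199.8571014404297), 89.93968963623047)
```

View pics/w1.png

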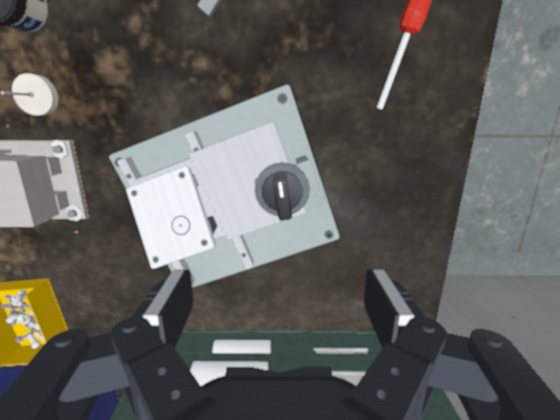

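The wrist picture shows the knob bar at about (283,195), nearly vertical in the picture, and the ring at (181,225).

```bash
python3 - <<'E'
from h import *
z=np.load('w1.npz');W=z['W'];p=z['p']
b=W[160:230,255:310].reshape(-1,3);k=b[(b[:,2]>93)&(b[:,2]<106)]
print(len(k),k.mean(0),k[:,2].max(),cv2.minAreaRect(k[:,:2].astype(np.float32)))
d=b[(b[:,2]>60)&(b[:,2]<75)];print('disc',len(d),np.median(d,0),cv2.minEnclosingCircle(d[:,:2].astype(np.float32)))
# plate
pl=W[175:262,132:208].reshape(-1,3);pl=pl[(pl[:,2]>58)&(pl[:,2]<97)]
for _ in range(4):
    c=pl.mean(0);v=np.linalg.svd(pl-c,full_matrices=False)[2][2];v*=np.sign(v[2]);e=(pl-c)@v;pl=pl[abs(e)<max(2,2*e.std())]
print('plate',len(pl),c,v,'tilt',np.degrees(np.arccos(v[2])),'dir',np.degrees(np.arctan2(-v[1],-v[0])))
print('ring',np.nanmedian(W[223:228,179:184].reshape(-1,3),0))
print('edges px depth holes?',(z['d']==0).sum())
g=cv2.cvtColor(p,cv2.COLOR_RGB2GRAY)[205:245,160:202]
cv2.imwrite('pics/c1.png',cv2.hconcat([cv2.cvtColor(cv2.resize(x,(390,390),interpolation=cv2.INTER_CUBIC),cv2.COLOR_RGB2BGR) for x in(p[205:245,161:201],p[165:225,253:313])]))
E
```

```text
615 [595.21220037 245.18534031  98.93236372] 102.07420986963666 ((596.648681640625, 245.27175903320312), (42.0612907409668, 13.920951843261719), 8.793827056884766)
disc 1704 [592.44286421 245.02988306  62.43349482] ((596.9166259765625, 245.2246856689453), 29.850252151489258)
plate 5199 [622.49707279 127.83474008  76.98584934] [-0.32174088 -0.12003923  0.93918762] tilt 20.084427281652154 dir 20.460186759897287
ring [628.81499762 140.38146974  81.35937039]
edges px depth holes? 925
```

View pics/c1.png

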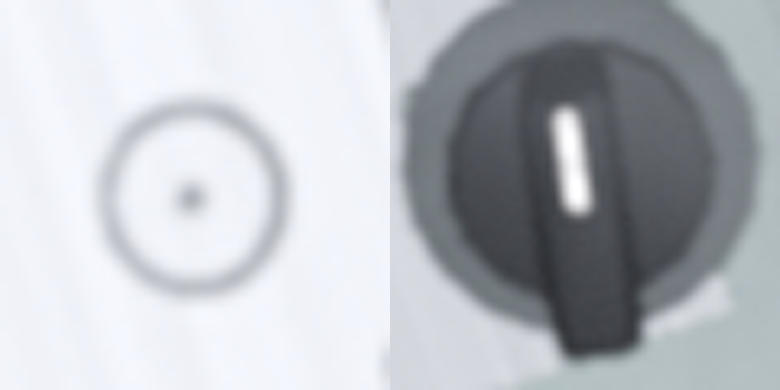

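Ring centre is at about (629,140,81) and the plate tilt is 20.1°, leaning along 20.5°. The bar is at 8.8°, so the clamp reads about 0.2. All of this agrees with the description. Now I'll grip the knob.

Call:
play_rows([
  [0.3,0,0.2,4,-8.5],
  [0.3,0,0.2,8,-8.5],
  [0.3,0,0.2,11,-8.5],
  [0.3,0,0.2,13,-8.5],
  [0.3,0,0.2,14.5,-8.5],
  [0.3,0,0.2,15.6,-8.5],
  [0.3,0,0.2,15.6,-8.5],
  [0.7,0,0.2,15.6,-8.5],
  [1,0,0.2,15.6,-8.5],
  [1,0,0.2,15.6,-8.5],
])

```text
clock: 3.25
eef_pos: [597.6, 245.0, 101.4]
tool_rot: [3.141, 0.002, -2.986]
force: [-0.6, 0.5, 1.7]
width: 16.6
gripper_force: 1.5
```

Call:
play_rows([
  [1,0,0,0,0],
  [1,0,0,0,0],
  [1,0,0,0,0],
])

```text
clock: 3.55
eef_pos: [597.4, 246.3, 101.7]
tool_rot: [3.14, 0.002, -2.985]
force: [-2.5, 2.2, 5.8]
width: 12.9
gripper_force: 61.5
```

Call:
play_rows([
  [1,0,0.1,0,8],
  [1,0,0.1,0,16],
  [1,0,0.1,0,24],
  [1,0,0.1,0,32],
  [1,0,0.1,0,40],
  [1,0,0.1,0,48],
  [1,0,0.1,0,56],
  [1,0,0.1,0,62],
  [1,0,0.1,0,68],
  [1,0,0.1,0,72],
])

```text
clock: 4.55
eef_pos: [596.9, 245.5, 101.7]
tool_rot: [3.141, 0.001, 2.042]
force: [-1.2, -1.3, 8.2]
width: 12.6
gripper_force: 79.1
```

Call:
play_rows([
  [1,0,0,0,2],
  [1,0,0,0,4],
  [1,0,0,0,4],
])

```text
clock: 4.85
eef_pos: [596.9, 245.6, 101.8]
tool_rot: [-3.141, 0.003, 1.983]
force: [-2.1, -2.5, 9.2]
width: 13.1
gripper_force: 112.0
```

```bash
python3 -c "
from h import *
s=ctrl.read_state();print(s,ctrl.finger_overhang)"
```

```text
{'clock': 4.85, 'qpos': array([-0.58839493,  0.82434758,  0.26211771,  1.65690833, -0.2953445 ,
        0.69950979,  0.23275863]), 'qd': array([ 0.0028538 ,  0.00097521, -0.00725214,  0.00138911,  0.00572518,
       -0.00170951,  0.01551477]), 'tau': array([  2.26079643, -54.54257011,   6.0428068 , -13.28980386,
        -2.85445713,  -0.88644762,  -3.32269639]), 'eef_pos': array([596.90130382, 245.55456083, 101.77954875]), 'tool_rot': array([-3.14147096e+00,  2.87435053e-03,  1.98300628e+00]), 'force': array([-2.09798639, -2.50921319,  9.16091196]), 'torque': array([-0.45830408,  0.54676175,  3.11713543]), 'gripper_force': 111.96428417417337, 'width': 13.149510072306054} 25.0
```

Call:
play_rows([
  [1,0,0,0,-4],
  [0.3,0,0,0,-4],
  [0.3,0,0,0,-4],
  [0.3,0,0,0,-4],
  [0.3,0,0,-3,-4],
  [0.3,0,0,-8,-4],
  [0.3,0,0,-13,-4],
  [0,0,0,-16,-4],
  [0,0,0,-16,-4],
])

```text
clock: 5.75
eef_pos: [599.6, 246.5, 265.7]
tool_rot: [3.132, 0.0, 2.04]
force: [-0.1, -0.1, 0.9]
width: 84.7
gripper_force: 0.0
```

```bash
python3 - <<'E'
from h import *
s,p,W=wrist('w2'); print(s['clock'],s['eef_pos'],s['tool_rot'],s['width'])
r=ctrl.search_frame('wrist','clamp')[0]['bbox'];print(r)
l,t,rr,b=[int(x) for x in r]
k=W[t-5:b+5,l-5:rr+5].reshape(-1,3);k=k[(k[:,2]>93)&(k[:,2]<106)]
print(len(k),k.mean(0),cv2.minAreaRect(k[:,:2].astype(np.float32)))
m=(W[...,2]>60)&(W[...,2]<96);
print([x['bbox'] for x in ctrl.search_frame('wrist','spot')])
yaw=s['tool_rot'][2];tx=np.array([np.cos(yaw),np.sin(yaw)]);ty=np.array([np.sin(yaw),-np.cos(yaw)])
d=np.array([442,-209])-s['eef_pos'][:2];print('to probe cm',d@tx/10,d@ty/10,np.degrees(yaw))
E
```

```text
5.75 [599.59887741 246.47461109 265.65041381] [3.13172032e+00 4.49829756e-04 2.03967352e+00] 84.72547657801482
[253.6, 167.7, 295.8, 219.5]
583 [596.04039765 246.26551724  98.90259049] ((596.5416259765625, 245.37152099609375), (13.980119705200195, 41.39596176147461), 30.09769630432129)
[[213.0, 163.3, 310.3, 322.5]]
to probe cm -33.51015129705494 -34.641233164519114 116.86468452108646
```

View pics/w2.png

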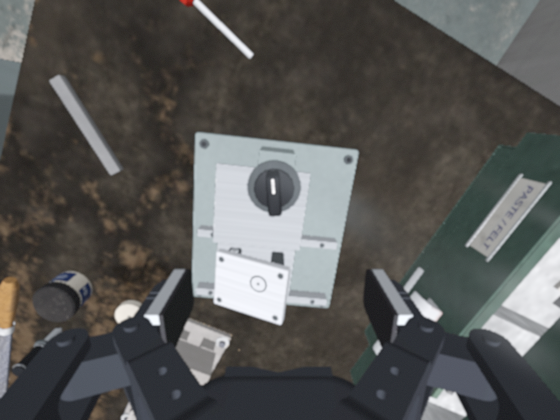

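The knob is at its stop: the bar turned 68.7°, so the clamp reads about 1.4. The ring is at (258,284) and the plate looks unmoved. On to the probe.

Call:
play_rows([
  [0,-4,-4,0,8],
  [0,-8,-8,0,16],
  [0,-12,-12,0,24],
  [0,-16,-16,0,32],
  [0,-20,-20,0,40],
  [0,-23,-24,0,48],
  [0,-26,-27,0,56],
  [0,-29,-30,0,64],
  [0,-31,-32.5,0,72],
  [0,-33,-34.6,0,80],
])

```text
clock: 6.9
eef_pos: [434.7, -208.4, 259.3]
tool_rot: [-3.14, 0.003, 0.634]
force: [-0.3, 0.0, 0.7]
width: 85.5
gripper_force: 0.0
```

Call:
play_rows([
  [0,0,0,0,8],
  [0,0,0,0,16],
  [0,0,0,0,16],
  [0,0,0,0,16],
])

```text
clock: 7.3
eef_pos: [437.3, -204.6, 259.2]
tool_rot: [-3.14, 0.002, 0.369]
force: [0.3, -0.3, 0.0]
width: 85.3
gripper_force: 0.0
```

```bash
python3 - <<'E'
from h import *
z=np.load('w2.npz');W=z['W'];print('ring2',np.median(W[282:287,256:261].reshape(-1,3),0))
s,p,W=wrist('w3'); print(s['clock'],s['eef_pos'],s['tool_rot'],s['qpos'].round(2))
for n in['probe','holder']:print(n,[r['bbox'] for r in ctrl.search_frame('wrist',n)])
b=W.reshape(-1,3);c=b[(np.hypot(b[:,0]-442,b[:,1]+209)<35)]
t=c[(c[:,2]>120)&(c[:,2]<135)];print('top',len(t),np.median(t,0),cv2.minEnclosingCircle(t[:,:2].astype(np.float32)))
b=b[(np.hypot(b[:,0]-442,b[:,1]+209)<60)]
h=b[(b[:,2]>55)&(b[:,2]<62)];print('holder',len(h),np.median(h,0),cv2.minAreaRect(h[:,:2].astype(np.float32)))
E
```

```text
ring2 [628.8864845  139.63152103  81.48992614]
7.3 [ 437.25298915 -204.62719845  259.24259174] [-3.14042936e+00  2.24718025e-03  3.68677051e-01] [-0.17  0.5   0.81  1.98 -0.47  0.86 -0.31]
probe [[178.3, 170.9, 207.7, 195.2], [347.2, 206.3, 373.1, 238.3], [267.3, 174.1, 300.2, 222.2]]
holder [[249.2, 145.5, 316.7, 219.2]]
top 709 [ 442.5032864  -207.27094006  126.97790213] ((441.13446044921875, -207.779541015625), 13.57589340209961)
holder 2908 [ 451.13952847 -200.66747254   59.34190337] ((440.9798278808594, -207.9128875732422), (70.63743591308594, 70.07283020019531), 18.505094528198242)
```

View pics/w3.png

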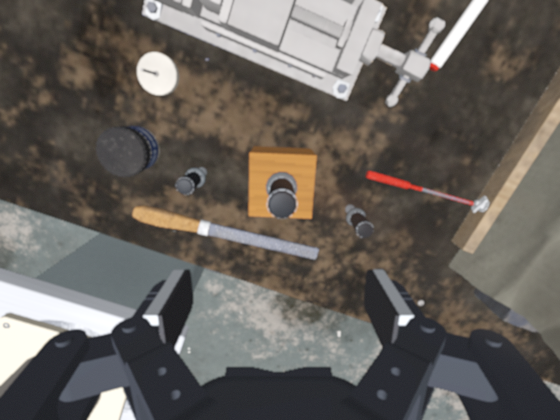

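Candidates are (190,180) and (360,222), both small and standing loose, and (283,195), which stands in the wooden holder with its collar on the block. The holder one is the largest, as the enlarged side crop already confirmed, with a 26–27 mm grip and its top at 127 mm. I'll take that one.

Call:
play_rows([
  [0,0.26,0.49,4,0],
  [0,0.26,0.49,8,0],
  [0,0.26,0.49,11,0],
  [0,0.26,0.49,13,0],
  [0,0.26,0.49,14.5,0],
  [0,0.26,0.49,15.3,0],
  [0.5,0.26,0.49,15.3,0],
  [1,0.26,0.49,15.3,0],
  [1,0.26,0.49,15.3,0],
  [1,0.26,0.49,15.3,0],
])

```text
clock: 8.45
eef_pos: [442.4, -208.7, 108.0]
tool_rot: [3.141, -0.001, 0.366]
force: [-0.2, 0.8, 1.1]
width: 28.5
gripper_force: 0.8
```

Call:
play_rows([
  [1,0,0,0,0],
  [1,0,0,0,0],
  [1,0,0,0,0],
])

```text
clock: 8.75
eef_pos: [442.3, -208.7, 108.0]
tool_rot: [3.141, -0.001, 0.366]
force: [0.5, 1.7, 7.1]
width: 24.8
gripper_force: 58.5
```

Call:
play_rows([
  [1,0,0,-1.5,0],
  [1,0,0,-3.5,0],
  [1,0,0,-3.5,0],
  [1,-0.4,0,-3.5,0],
  [1,-0.8,0,-3.4,0],
  [1,-1.2,0,-3.3,0],
  [1,-1.6,0,-3.2,0],
  [1,-2.0,0,-3.2,0],
  [1,-2.0,0,-3.2,0],
])

```text
clock: 9.65
eef_pos: [424.4, -214.5, 138.9]
tool_rot: [-3.14, -0.003, 0.366]
force: [4.4, 3.9, 1.5]
width: 24.6
gripper_force: 59.4
```

```bash
cat >> h.py <<'E'
def probe(cam='side',save=None,r=60):
    s=ctrl.read_state(); p,d=ctrl.get_image(cam)
    W=cloud(cam,d,np.array(ctrl.calibration(cam)['extrinsics'])); np.savez('last',p=p,W=W)
    t=[x for x in ctrl.trace(cam,'probe')]
    g=s['eef_pos']
    for x in t:
        w=W[x['pixels']]; w=w[np.linalg.norm(w-g,axis=1)<150]
        if len(w)<15: continue
        c=np.median(w,0); v=np.linalg.svd(w-w.mean(0))[2][0]; v*=np.sign(v[2])
        print(x['bbox'],round(x['confidence'],2),len(w),'c',c.round(1),'zmin',w[:,2].min().round(1),'axis',v.round(3),'tilt',np.degrees(np.arccos(v[2])).round(1))
    if save:
        cv2.imwrite(f'pics/{save}.png',p[:,:,::-1])
    return s,p,W
E
python3 - <<'E'
from h import *
s,p,W=probe('side'); print(s['clock'],s['eef_pos'],s['force'],s['width'])
cv2.imwrite('pics/s4.png',cv2.resize(p[180:320,190:330,::-1],(590,590),interpolation=cv2.INTER_CUBIC))
E
```

```text
[246.7, 234.5, 255.6, 260.4] 0.57 155 c [ 409.6 -119.9   58.2] zmin 25.0 axis [-0.001 -0.052  0.999] tilt 3.0
[257.3, 233.5, 277.9, 270.4] 0.56 254 c [ 430.4 -220.7   96.9] zmin 54.9 axis [-0.281 -0.083  0.956] tilt 17.0
[272.6, 287.9, 279.4, 320.3] 0.55 120 c [ 430.1 -312.    51.8] zmin 22.0 axis [-0.051  0.034  0.998] tilt 3.5
9.65 [ 424.41144145 -214.54953114  138.90082168] [4.41626804 3.89548898 1.51520334] 24.6138870500702
```

View pics/s4.png

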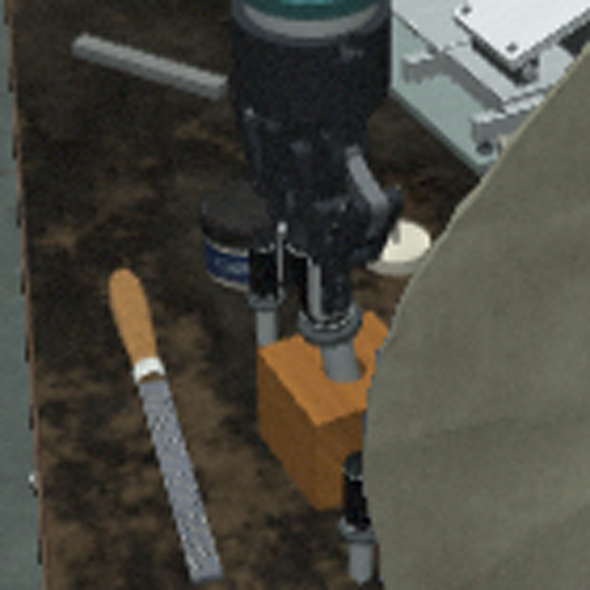

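The probe leans in the fingers as planned, by about 13–17°. I'll tilt it a little more, then lift it out.

Call:
play_rows([
  [1,0,0,-0.4,0],
  [1,-0.4,0,-0.5,0],
  [1,-0.7,0,-0.5,0],
  [1,-0.7,0,-0.5,0],
  [1,-0.5,0,-2,0],
  [1,-0.5,0,-6,0],
  [1,-0.5,0,-10,0],
  [1,-0.5,0,-13,0],
  [1,-0.5,0,-13,0],
  [1,-0.5,0,-13,0],
])

```text
clock: 10.75
eef_pos: [418.1, -217.6, 268.8]
tool_rot: [-3.141, 0.0, 0.365]
force: [0.1, 0.6, -2.0]
width: 25.0
gripper_force: 59.8
```

```bash
python3 - <<'E'
from h import *
s,p,W=probe('side'); print(s['clock'],s['eef_pos'],s['force'],s['width'],s['tool_rot'])
cv2.imwrite('pics/s5.png',cv2.resize(p[160:300,190:330,::-1],(590,590),interpolation=cv2.INTER_CUBIC))
E
```

```text
[253.1, 181.2, 276.7, 227.4] 0.53 331 c [ 429.4 -221.2  225.2] zmin 171.2 axis [-0.312 -0.076  0.947] tilt 18.7
10.75 [ 418.10247251 -217.57691516  268.81854384] [ 0.10594017  0.62609938 -2.00617605] 24.965448111516427 [-3.14122681e+00  9.52682118e-05  3.65365632e-01]
```

View pics/s5.png

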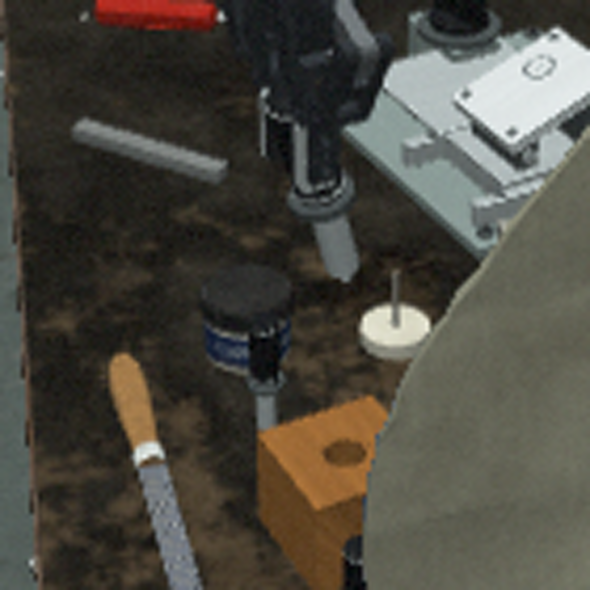

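Call:
play_rows([
  [1,2,-1.8,0,0],
  [1,5,-4.6,0,0],
  [1,8,-7.3,0,0],
  [1,11,-10.1,0,0],
  [1,14,-12.8,0,0],
  [1,17,-15.6,0,0],
  [1,20,-18.3,0,0],
  [1,23,-21.1,0,0],
  [1,26,-23.8,0,0],
  [1,28.3,-25.9,0,0],
])

```text
clock: 11.85
eef_pos: [590.3, 128.1, 266.8]
tool_rot: [-3.141, 0.003, 0.367]
force: [1.1, 0.7, -1.2]
width: 25.3
gripper_force: 59.8
```

Call:
play_rows([
  [1,0,0,1.5,0.4],
  [1,0,0,3.5,0.4],
  [1,0,0,5.5,0.4],
  [1,0,0,6.5,0.4],
  [1,0,0,6.5,0.4],
  [1,0,0,6.5,0.4],
])

```text
clock: 12.45
eef_pos: [590.4, 124.6, 204.1]
tool_rot: [3.141, 0.001, 0.357]
force: [0.2, 0.6, -1.2]
width: 25.0
gripper_force: 59.8
```

```bash
python3 - <<'E'
from h import *
for c in['side','top']:
    s,p,W=probe(c); print(s['clock'],s['eef_pos'],s['force'],s['width'],s['tool_rot'])
    cv2.imwrite(f'pics/{c}6.png',p[:,:,::-1]); np.savez(c+'6',p=p,W=W)
a=cv2.imread('pics/side6.png')[105:205,250:350];b=cv2.imread('pics/top6.png')[140:220,190:270]
cv2.imwrite('pics/c6.png',cv2.hconcat([cv2.resize(x,(400,400),interpolation=cv2.INTER_CUBIC) for x in(a,b)]))
E
```

```text
[301.1, 132.9, 314.9, 168.3] 0.76 144 c [601.2 118.7 160.7] zmin 116.4 axis [-0.32  -0.058  0.946] tilt 19.0
12.45 [590.42639693 124.61682911 204.14401837] [ 0.21717802  0.57461192 -1.21268822] 25.04441054840362 [3.14125936e+00 5.71702887e-04 3.57442710e-01]
12.55 [591.00120115 124.8906337  205.06882748] [ 0.07415262 -0.44509979 -1.70812621] 24.710803862740978 [ 3.14115859e+00 -1.37340470e-03  3.57867468e-01]
```

View pics/c6.png

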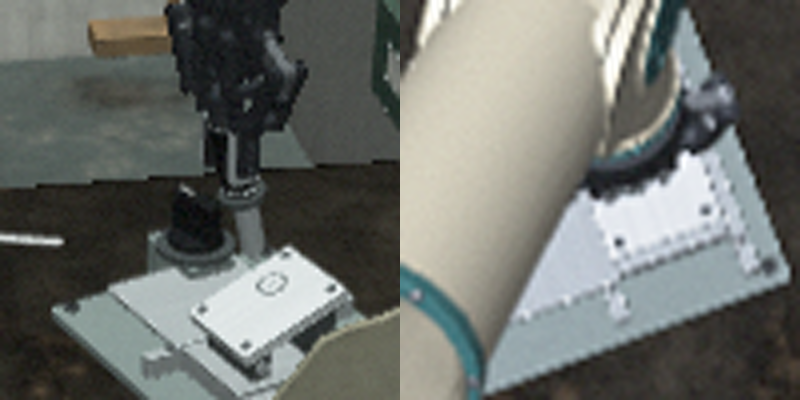

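```bash
cat > ax.py <<'E'
from h import *
from scipy.optimize import least_squares
def run(L=96):
    s,p,Ww=wrist('wl'); z=s['eef_pos']; g=z-[0,0,6]
    f,cx,cy=K('side'); ps,ds=ctrl.get_image('side'); Ts=np.array(ctrl.calibration('side')['extrinsics'])
    Ws=cloud('side',ds,Ts)
    a=np.radians(20.5);n=np.array([-np.sin(np.radians(20))*np.cos(a),-np.sin(np.radians(20))*np.sin(a),np.cos(np.radians(20))])
    tip=g-L*n; print('eef',z.round(1),'F',s['force'].round(1),'yaw',np.degrees(s['tool_rot'][2]).round(1),'pred tip',tip.round(1))
    for nm,W in(('wrist',Ww),('side',Ws)):
        w=W.reshape(-1,3);q=w-tip;h=q@n;r=np.linalg.norm(q-h[:,None]*n,axis=1)
        w=w[(h>14)&(h<50)&(r<20)]
        if len(w)<20: print(nm,len(w));continue
        # cylinder radius 9: axis point at mid, direction
        def res(x):
            c=tip+32*n+np.array([x[0],x[1],0]);d=np.array([x[2],x[3],1]);d/=np.linalg.norm(d)
            q=w-c;return np.linalg.norm(q-(q@d)[:,None]*d,axis=1)-9
        o=least_squares(res,[0,0,n[0]/n[2],n[1]/n[2]],loss='soft_l1');x=o.x;d=np.array([x[2],x[3],1]);d/=np.linalg.norm(d)
        c=tip+32*n+np.array([x[0],x[1],0]);t=c-d*((c[2]-tip[2])/d[2])
        print(nm,len(w),'rms',np.sqrt(np.mean(o.fun**2)).round(2),'axis',d.round(3),'tilt',np.degrees(np.arccos(d[2])).round(1),'ang to n',np.degrees(np.arccos(d@n)).round(1),'tip@z',t.round(1))
        w=W.reshape(-1,3);q=w-tip;h=q@n;r=np.linalg.norm(q-h[:,None]*n,axis=1)
        e=w[(r<8)&(h>-12)&(h<14)];hh=(e-tip)@n;print('  h of points near tip',len(e),np.sort(hh)[:8].round(1))
    return tip
E
python3 - <<'E'
from ax import *
tip=run()
T=np.linalg.inv(Ts:=np.array(ctrl.calibration('side')['extrinsics']));f,cx,cy=K('side')
for P in(tip,[629,140.3,81.4]):
    c=T@np.append(P,1);print('side px',f*c[0]/c[2]+cx,f*c[1]/c[2]+cy)
s=ctrl.read_state();M=np.eye(4);M[:3,:3]=Ro.from_euler('xyz',s['tool_rot']).as_matrix();M[:3,3]=s['eef_pos']
T=np.linalg.inv(M@np.array(ctrl.calibration('wrist')['mount']));f,cx,cy=K('wrist')
for P in(tip,[629,140.3,81.4]):
    c=T@np.append(P,1);print('wrist px',f*c[0]/c[2]+cx,f*c[1]/c[2]+cy)
im=np.load('wl.npz')['p'][100:400,180:380,::-1];cv2.imwrite('pics/wl_c.png',cv2.resize(im,(400,600),interpolation=cv2.INTER_CUBIC))
E
```

```text
eef [590.9 125.2 205.2] F [-0.2  0.  -1.3] yaw 20.5 pred tip [621.7 136.7 109. ]
wrist 528 rms 0.31 axis [-0.235 -0.09   0.968] tilt 14.5 ang to n 5.5 tip@z [614.3 132.8 109. ]
  h of points near tip 60 [ 9.   9.1  9.3  9.4  9.8 10.  10.1 10.3]
side 62 rms 1.72 axis [-0.266 -0.072  0.961] tilt 16.0 ang to n 4.3 tip@z [615.5 133.2 109. ]
  h of points near tip 3 [ 3.5  9.8 12.4]
side px 315.699630686463 167.30013912247634
side px 317.4901018615552 175.12911673999804
wrist px 277.0069857585669 181.0158471368937
wrist px 276.0997733113285 163.41457550867577
```

The tilt measures about 14.5–16°, roughly 5° off the normal and inside the 9° limit. Now I'll approach to about 6 mm off the ring and measure the tip again.

Call:
play_rows([
  [1,0.4,-0.1,0.6,0],
  [1,0.9,-0.15,1.3,0],
  [1,1.36,-0.19,1.93,0],
  [1,1.36,-0.19,1.93,0],
  [1,1.36,-0.19,1.93,0],
])

```text
clock: 13.25
eef_pos: [602.4, 131.7, 184.5]
tool_rot: [3.141, 0.001, 0.358]
force: [0.2, 0.3, -0.3]
width: 24.8
gripper_force: 59.8
```

```bash
python3 - <<'E'
from ax import *
run()
z=np.load('wl.npz');W=z['W'];s=ctrl.read_state()
n=np.array([-.2430,-.0909,.9658]);g=s['eef_pos']-[0,0,6]  # fitted axis
w=W.reshape(-1,3)
# ring centre & plate in this view
q=w-[629,140.3,81.4];pn=np.array([-.3204,-.1198,.9397])
m=(np.linalg.norm(q,axis=1)<40)&(abs(q@pn)<4);print('plate offset along normal',m.sum(),np.median(q[m]@pn))
h=(w-g)@n;r=np.linalg.norm(w-g-h[:,None]*n,axis=1)
for a in range(-104,-70,2):
    k=(h>a)&(h<=a+2)&(r<14)&(abs(q@pn)>2.5);print(a,k.sum(),r[k].min().round(1) if k.any() else '',end=' | ')
im=z['p'][100:300,210:350,::-1];cv2.imwrite('pics/wl_c2.png',cv2.resize(im,(420,600),interpolation=cv2.INTER_CUBIC))
E
```

```text
eef [602.4 131.7 184.5] F [ 0.2  0.3 -0.3] yaw 20.5 pred tip [633.1 143.2  88.3]
wrist 527 rms 0.28 axis [-0.23  -0.083  0.969] tilt 14.2 ang to n 5.8 tip@z [625.4 139.1  88.3]
  h of points near tip 389 [-6.5 -6.5 -6.4 -6.3 -6.2 -6.2 -6.2 -6.2]
side 63 rms 2.06 axis [-0.241 -0.107  0.965] tilt 15.3 ang to n 4.8 tip@z [626.  140.5  88.3]
  h of points near tip 15 [-8.9 -8.8 -8.7 -7.3 -7.2 -6.6 -6.5 -6.3]
plate offset along normal 5211 -0.4245232753903678
-104 0  | -102 0  | -100 0  | -98 0  | -96 0  | -94 0  | -92 0  | -90 0  | -88 8 8.0 | -86 35 7.9 | -84 34 7.8 | -82 37 7.7 | -80 27 7.9 | -78 36 8.0 | -76 42 8.1 | -74 37 8.0 | -72 42 8.0 |
```

View pics/wl_c2.png

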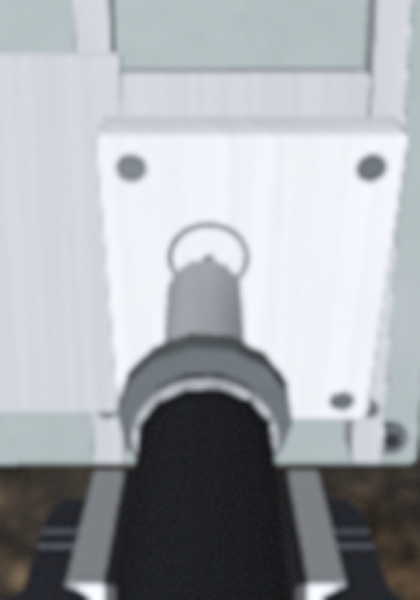

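The tip sits just below the ring's centre, centred left to right, about 5 mm off the face. I'll press in along the normal.

Call:
play_rows([
  [1,0.15,0,0.2,0],
  [1,0.25,0,0.4,0],
  [1,0.35,0,0.6,0],
  [1,0.42,0.02,0.75,0],
  [1,0.45,0.02,0.82,0],
  [1,0.45,0.02,0.82,0],
  [1,0.45,0.02,0.82,0],
  [1,0.45,0.02,0.82,0],
])

```text
clock: 14.15
eef_pos: [606.5, 133.2, 176.8]
tool_rot: [-3.141, 0.0, 0.358]
force: [-1.2, 0.6, 1.7]
width: 24.9
gripper_force: 59.8
```

```bash
cat > pr.py <<'E'
from ax import *
run()
z=np.load('wl.npz');W=z['W'];s=ctrl.read_state();print(s['force'],s['gripper_force'])
w=W.reshape(-1,3);q=w-[629,140.3,81.4];pn=np.array([-.3204,-.1198,.9397])
m=(np.linalg.norm(q,axis=1)<40)&(abs(q@pn)<3);o=np.median(q[m]@pn);print('plate off',o)
n=np.array([-.236,-.087,.968]);g=s['eef_pos']-[0,0,6]
h=(w-g)@n;r=np.linalg.norm(w-g-h[:,None]*n,axis=1)
k=(r<12)&(h<-60)&(q@pn>2.2+o);hh=np.sort((q[k]@pn)-o);print('height above plate of sleeve lowest',hh[:12].round(1),'h',np.sort(h[k])[:6].round(1))
e=g-96.5*n-[629.1,140.3,81.4+o];print('free-tip depth below plate',-(e@pn))
E
python3 pr.py
```

```text
eef [606.5 133.2 176.8] F [-1.2  0.6  1.7] yaw 20.5 pred tip [637.3 144.7  80.6]
wrist 525 rms 0.3 axis [-0.23  -0.086  0.969] tilt 14.2 ang to n 5.8 tip@z [629.5 140.7  80.6]
  h of points near tip 318 [1.8 2.  2.1 2.1 2.2 2.2 2.2 2.3]
side 61 rms 1.99 axis [-0.227 -0.077  0.971] tilt 13.9 ang to n 6.2 tip@z [629.8 141.2  80.6]
  h of points near tip 12 [-3.2 -0.6 -0.1  0.9  1.1  1.7  2.2  2.3]
[-1.03370075  0.30315353  1.11006769] 59.76917088031769
plate off -0.4603246325044925
height above plate of sleeve lowest [5.4 6.  6.1 6.2 6.4 6.5 6.6 6.7 6.7 6.8 6.8 6.9] h [-86.9 -86.1 -86.  -85.8 -85.6 -85.5]
free-tip depth below plate 3.5872425037730666
```

Call:
play_rows([
  [1,0.01,0,0.05,0],
  [1,0.02,0,0.1,0],
  [1,0.02,0,0.1,0],
  [1,0.02,0,0.1,0],
  [1,0.02,0,0.1,0],
  [1,0.02,0,0.1,0],
  [1,0.02,0,0.1,0],
])

```text
clock: 14.95
eef_pos: [606.9, 133.3, 175.8]
tool_rot: [-3.141, 0.0, 0.358]
force: [-1.8, -0.3, 1.8]
width: 24.7
gripper_force: 59.8
```

```bash
python3 pr.py
```

```text
eef [606.9 133.3 175.8] F [-1.8 -0.3  1.8] yaw 20.5 pred tip [637.6 144.8  79.6]
wrist 522 rms 0.29 axis [-0.225 -0.092  0.97 ] tilt 14.1 ang to n 5.9 tip@z [629.7 140.9  79.6]
  h of points near tip 307 [2.8 3.2 3.3 3.4 3.4 3.5 3.5 3.5]
side 60 rms 1.72 axis [-0.223 -0.127  0.966] tilt 14.9 ang to n 5.8 tip@z [630.4 142.7  79.6]
  h of points near tip 9 [ 0.3  1.2  3.9  4.   4.2  5.3  8.6 11.8]
[-2.28919046 -0.69574945  1.64145779] 59.76948916912079
plate off -0.4750445643940924
height above plate of sleeve lowest [4.1 4.1 4.9 5.2 5.3 5.4 5.5 5.5 5.6 5.7 5.7 5.8] h [-87.  -86.9 -86.1 -86.  -85.8 -85.8]
free-tip depth below plate 4.622134517227922
```

The tip is pushed in about 4.6 mm and sits within about 1 mm of the ring's centre. The angle is about 5.9° off the normal and steady, so I'm handing in.

```bash
python3 -c "
from cell import ctrl
print(ctrl.finish_job())"
```

```text
the job is handed in; nothing more can be done
None
```

I handed the job in with the clamp knob turned to its stop and the probe held in the ring: by my last measurements the tip was about 1 mm from the centre, pushed in about 4.6 mm, and about 6° off square (limit 9°); the hand-in gave no verdict.

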